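Seat the curing-box turntable on its spline, load the resin pilot and shut the lid

TASK

Get the tan resin pilot ready to cure: turn the curing box's turntable until its spline teeth mesh with the drive, and push it down fully home without forcing it. Then stand the pilot upright on the turntable so that nothing rises above the rim, and shut the amber lid fully. Leave the fuselage stand, the pin vise and the glass palette where they are.

Things in the scene. Friction and masses are not known exactly. Their poses are not given: they have to be found in the camera images.
- curing_box: Fixed white-walled UV curing box, open at the top, 180 x 180 mm, 102 mm high; walls 6 mm thick, inside 168 x 168 mm. Origin at the centre of its underside; z up. The lid's hinge runs along the rim of its +x side (x = +90 mm, y = -90 to 90 mm), the timer panel is on its -x side. It stands turned about a quarter turn, so the hinge is on the robot's left.
- rim (a point): Centre of the box's open mouth, at the height of the rim (102 mm above the desk).
- table_top (a point): Centre of the turntable's flat top face: a dark disc, 150 mm across, level in the box, guided on the drive's axis so that it only turns and goes up and down. Home, this face is 47 mm above the desk (55 mm below the rim); at the start it rides 7 mm higher, on top of the drive's teeth. Its bore has six orange inner teeth; between them the white drive shows. Axes turn with it, z up.
- drive_nose (a point): Centre of the top of the white drive's round nose (28 mm across), fixed on the box's axis, 46.5 mm above the desk: flush with the turntable's face when that is home. Its six teeth reach 22 mm from the axis, are 7 mm wide and end 4.5 mm below this point. Axes are the box's; a tooth lies on the x axis.
- turntable (a joint): Turn of the turntable in the box (rad), growing counter-clockwise seen from above. The teeth mesh at 0 and every 60 degrees (1.047 rad) from there, either way, within about 0.08 rad; in between they stand on one another and it cannot go down. While up it turns either way without end, under about 1 N at a tab.
- turntable_lift (a joint): Height of the turntable above its home position (m): 0 fully home, 0.007 at the start, on top of the teeth. A rubber grip ring on the drive's nose holds it wherever it is left; with the teeth lined up it goes down under a push of about 4 to 6 N anywhere on its top face. It does not drop by itself.
- tab_a (a point): Centre of one orange lifting tab: an upright plate 18 mm long (radially, 51 to 69 mm from the axis), 8 mm thick, 18 mm high, standing on the turntable's top face; this point is 9 mm above that face. Axes are the turntable's; the tab lies 60 degrees counter-clockwise from the turntable's x axis. A push on its side turns the table.
- tab_b (a point): The same point of the other, equal tab, straight across the axis. Each tab stands in line with a gap of the bore: with the teeth in mesh it lines up with one of the white drive teeth, which point along the box's x axis and every 60 degrees from it; so the line through the two tabs is then 30 degrees to either side of the box's y axis, or along its x axis.
- lid (a joint): Angle of the lid (rad): 0 shut on the rim, 1.57 upright, at most 1.85, leaning back. The friction hinge keeps it wherever it is left; moving it takes about 2 N at its free edge.
- lid_hinge (a point): Middle of the lid's hinge line, which runs along the box's y axis at the rim, 102 mm above the desk.
- lid_edge (a point): Middle of the lid's free edge on its outer face (upper when shut, turned away from the box when open), 180 mm from the hinge. The lid is an amber window in a black frame, 180 x 180 x 6 mm; a thumb lip 50 mm wide stands out 13 mm past this edge. The point's x axis runs in the lid towards the hinge; z points out of the outer face.
- pilot (a point): Centre (26 mm up) of the tan resin pilot figure, standing on the desk, 52 mm tall, about 30 g: round casting plug 30 mm across and 5 mm thick at the foot, legs up to 26 mm, torso 25 to 41 mm up, 22 mm wide along its y axis and 11 mm deep along its x axis, head 11 mm across. z up along the figure.
- fuselage_stand: Bystander: black fuselage half, 190 mm long, in a bent-steel spring clip on a wooden base of 110 x 70 x 16 mm, 100 mm high in all. Origin at the centre of the base's underside, x along the fuselage.
- pin_vise: Bystander: brass pin vise lying on the desk, 105 mm long, 11 mm thick. Origin near its middle on its underside, x along it.
- palette: Bystander: frosted glass mixing palette, 70 x 100 x 7 mm. Origin at the centre of its underside.

How it is judged:
By the outcome, as a careful person would: the job done as asked, in the order asked, and still so for the second after the job is handed in, with the robot touching nothing.
It also fails if it takes over 64 s, if anything falls off the work surface, if the arm or the gripper's body presses on something with over 40 N, if the wrist force passes 120 N, or if a joint passes its speed limit or range.

ROBOT

A 6-joint arm with a two-finger parallel gripper is mounted at the origin on the work surface. World frame = base frame: x ahead of the robot, y to its left, z up, the work surface at z = 0. Lengths are in mm, angles in degrees, forces in N, time in s.
With the tool pointing down it reaches from about 275 to 875 mm from the base axis. Payload 12.5 kg.
Tool frame: the origin (TCP) lies at the very end of the fingers, on their centre line; the grasp point (between the pads) lies 19 mm behind it (bot.grip_depth is the distance from the TCP to the grasp point, in mm); y points along the fingers, x is the direction in which the jaws open and shut, and the axes are right-handed (so a half turn about y gives the same grasp; the last joint's range is limited). The gripper opens to 85 mm and grips with 20 to 120 N. Pads are 22 mm wide; open, the fingers measure 114 mm over their backs; the gripper's body (76 mm by 85 mm) begins 54 mm behind the grasp point. The pads swing forward as they close: fully open they stand 13 mm farther back than shut.
Start: joints at [71.299, 20.094, 94.641, -0, 65.266, -4.847], TCP at [131.667, 533.993, 231.29] pointing down, gripper open.
Joint ranges: [-157.81, 157.81], [-45, 120.19], [0.68, 151.7], [-89.99, 269.99], [4.06, 180], [-164.3, 164.3]. Speed limits (degrees/s): [127.2, 127.2, 159.86, 180, 180, 180].

INTERFACE

Orientations are given as a 3x3 rotation matrix whose columns are the frame's x, y, z axes.
In Python, from station import bot gives the robot as it stands.
- The arm moves only by the tool send_rows, never from a script. Its argument "rows" is a list of rows, each a list of 4 numbers: the shift along the tool's x, y, z in mm, then the turn about the tool's y in rad. A call has 1 to 10 rows; each row is the pose to reach, as a shift and turn from the pose commanded when the call began, along the tool's axes at that moment; what a row does not reach only later rows make up. A row lasts 1/8 s, in which the tool goes at most 62.5 mm and 10.7 degrees, less where a joint would pass 70% of its speed; a pose out of reach is approached as far as the arm can. A call with a gripper value outside its range is refused whole. "fingers" is the closure, from 0 (fully open) to 1 (shut), set as the call begins (left out, the last holds). The fingers move at their own pace and stop on an object; the grip force is fixed at half the most. Time passes only in rows, so rows that repeat a pose let the fingers close. It gives the time, the measured TCP pose, the force and the opening at its end, in the units of the state.
- bot.read_state(): the state, without advancing time (a new reading comes with each control period).
- bot.grab_frame(name): name is "scene" or "top" or "wrist"; returns the picture (420x560x3 uint8, red, green, blue); there is no depth.
- bot.camera_model(name): a dict with "fovy" (degrees; the focal length in pixels is half the picture's height over the tangent of half this angle, whatever the lens; pixels are square), "cx", "cy" (the principal point, pixels), "xyz" and "attitude" of the camera in the world; the wrist camera has in their place "tool_from_camera" (4x4, takes a point from camera to tool coordinates, whose origin is the TCP and whose axes are the tool frame's). Camera axes: x right, y up, looking along -z (the intrinsics and any distortion apply to the point x, -y, -z); pixel columns grow to the right and rows downward; lengths in mm; the calibration is good to about 2 mm. A picture is of the moment at which its call begins: read the wrist's pose just before it. camera_model takes no time and is no camera call.
- bot.hand_in(): hands the job in, once; it reports no verdict.
Trained networks look in the newest picture that a camera, given by its name, has taken for a name from the list of things; names that differ only in an ending like _2 or _b are one class to them, and where a whole thing is asked for, a point or a joint stands for the part that bears it (a point fixed in the world has none). Each returns a list of dicts, best first, with "p" (0 to 1); they miss things now and then, are a little off and sometimes report something else, mostly with a low value. They report only what shows in the picture. A call takes as long as a camera call.
- bot.silhouettes(label, camera): "region" (420x560 bool, what is visible of it) and "centre" ([column, row] in pixels, amid what is visible of it).
The state is a dict: "time": time; "joint_pos": joint angles; "joint_vel": joint speeds; "joint_efforts": joint torques, N m; "tcp_pos": TCP position; "eef_rot": TCP orientation; "wrist_force": force on the tool from outside, world axes, zero at the start; "wrist_torque": the same for the moment, N m; "opening": opening from 0.0 (shut) to 1.0 (fully open).
Only numpy, scipy, OpenCV 4.12 (cv2) and the standard library are available. Lean on these libraries where they do the work, as an engineer would, in place of code of your own. Each camera call takes 0.05 s, during which the arm holds its last target.

## Working session

There is one attempt and no reset: what is moved stays moved. The work goes in short steps, Python scripts to look and compute and a tool call to move; the robot and the scene stay as the last step left them, time stands still between calls to the robot, and variables do not carry over. Pictures are saved under pics/ and viewed, and the job is handed in when it is done.

Besides the shell and the picture viewer there is one more tool, called after ">>>" as name([rows], argument=value, ...), one row to a line, values as JSON. send_rows: Moves the arm, as the interface text tells. Its arguments: {"type":"object","properties":{"rows":{"type":"array"},"fingers":{"type":"number"}},"required":["rows"]}

```bash
mkdir -p pics; ls; cat > h.py <<'E'
import numpy as np, cv2
from station import bot
def snap(cam,name):
    im=bot.grab_frame(cam); cv2.imwrite(f'pics/{name}.png',im[:,:,::-1]); return im
E
python3 - <<'E'
from h import *
for c in ['scene','top','wrist']:
    s=bot.read_state(); snap(c,c+'0'); m=bot.camera_model(c); print(c,m)
print(s)
for l,c in [('pilot','top'),('pilot','scene'),('tab_a','top'),('curing_box','top'),('lid','top'),('drive_nose','top'),('turntable','top')]:
    try:
        r=bot.silhouettes(l,c); print(l,c,[(round(x['p'],2),np.round(x['centre'],1),int(x['region'].sum())) for x in r])
    except Exception as e: print(l,e)
E
```

```text
pics
scene {'fovy': 54.573906910374916, 'cx': 279.8169797334543, 'cy': 213.58139098612023, 'xyz': array([1003.98362468, -344.8449537 ,  894.17939639]), 'attitude': array([[ 0.58416924, -0.67177128,  0.45548837],
       [ 0.81162325,  0.480913  , -0.33164799],
       [ 0.00374132,  0.5634235 ,  0.82615977]])}
top {'fovy': 54.36940591536914, 'cx': 278.61264343441934, 'cy': 210.47110447616504, 'xyz': array([424.55505863, -22.80879019, 980.6065423 ]), 'attitude': array([[ 6.20815154e-04,  9.83412236e-01, -1.81383538e-01],
       [-9.99998263e-01,  2.91762507e-04, -1.84080242e-03],
       [-1.75734671e-03,  1.81384366e-01,  9.83410709e-01]])}
wrist {'fovy': 70.53794479093666, 'cx': 280.5445354062281, 'cy': 212.5444709504472, 'tool_from_camera': array([[ 9.99999707e-01, -6.33766732e-04,  4.29969117e-04,
        -6.60595062e-01],
       [ 5.90154659e-04,  2.79861380e-01, -9.60040239e-01,
        -1.43268681e+02],
       [ 4.88109814e-04,  9.60040211e-01,  2.79861672e-01,
         7.11118946e+01],
       [ 0.00000000e+00,  0.00000000e+00,  0.00000000e+00,
         1.00000000e+00]])}
{'time':
[... 367 characters left out ...]
7807e-08]), 'tcp_pos': array([131.57955671, 533.73852195, 230.81551284]), 'eef_rot': array([[ 2.39445494e-01, -3.43297921e-04, -9.70909747e-01],
       [ 9.70909276e-01, -9.62718801e-04,  2.39445718e-01],
       [-1.01691428e-03, -9.99999478e-01,  1.02792457e-04]]), 'wrist_force': array([0.56030267, 0.19109248, 1.22514284]), 'wrist_torque': array([ 0.05603583, -0.02596579, -0.06611224]), 'opening': 0.9981531910351681}
pilot top [(0.51, array([357.6, 229.8]), 112)]
pilot scene []
tab_a top [(0.95, array([233., 211.]), 2983)]
curing_box top [(0.76, array([210.1, 198.9]), 11205), (0.15, array([227.6, 203.4]), 2962)]
lid top []
drive_nose top [(0.62, array([240.9, 211.7]), 179)]
turntable top []
```

View pics/scene0.png

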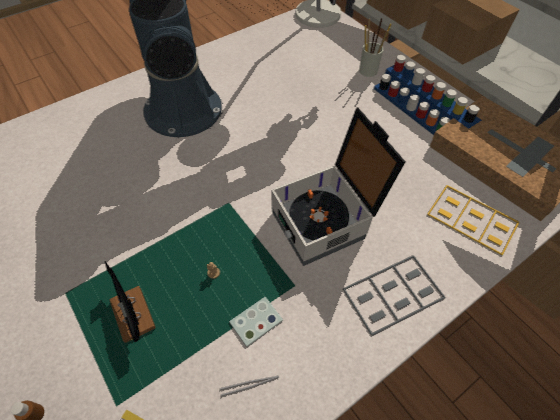

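View pics/top0.png

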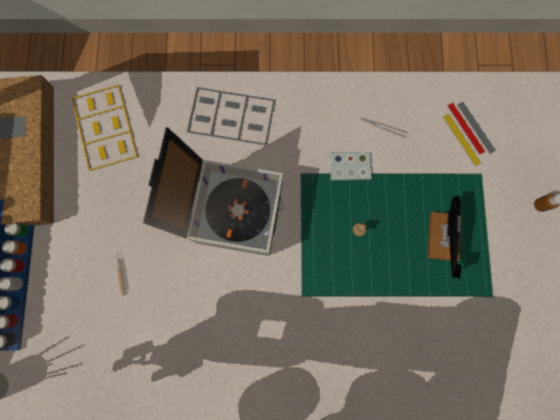

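View pics/wrist0.png

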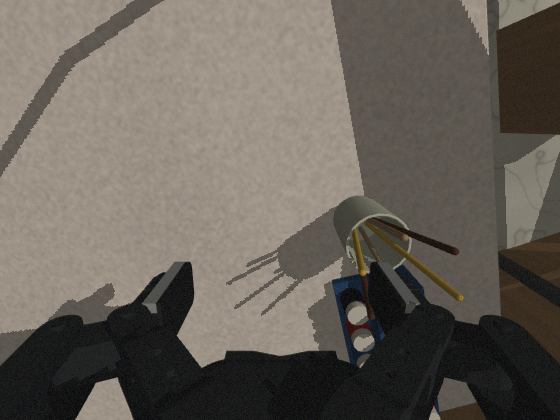

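```bash
cat >> h.py <<'E'
def K(m): 
    f=210/np.tan(np.radians(m['fovy'])/2); return f,m['cx'],m['cy']
def campose(cam,s=None):
    m=bot.camera_model(cam)
    if cam!='wrist': return m['attitude'],m['xyz']
    s=s or bot.read_state(); T=m['tool_from_camera']; R=s['eef_rot']
    return R@T[:3,:3], s['tcp_pos']+R@T[:3,3]
def proj(P,cam,s=None):
    m=bot.camera_model(cam); f,cx,cy=K(m); R,t=campose(cam,s)
    q=(np.atleast_2d(P)-t)@R; return np.c_[cx+f*q[:,0]/-q[:,2], cy-f*q[:,1]/-q[:,2]]
def ray(px,z,cam,s=None):
    m=bot.camera_model(cam); f,cx,cy=K(m); R,t=campose(cam,s)
    px=np.atleast_2d(np.array(px,float)); d=np.c_[(px[:,0]-cx)/f,-(px[:,1]-cy)/f,-np.ones(len(px))]@R.T
    return t+d*((z-t[2])/d[:,2])[:,None]
def crop(src,x0,y0,x1,y1,k,out):
    im=cv2.imread(f'pics/{src}.png')[y0:y1,x0:x1]; cv2.imwrite(f'pics/{out}.png',cv2.resize(im,None,fx=k,fy=k,interpolation=cv2.INTER_CUBIC))
E
python3 - <<'E'
from h import *
crop('top0',140,120,300,260,5,'top0c'); crop('scene0',260,100,420,270,3.5,'scene0c')
r=bot.silhouettes('pilot','top')
E
```

```text
(no output)
```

View pics/top0c.png

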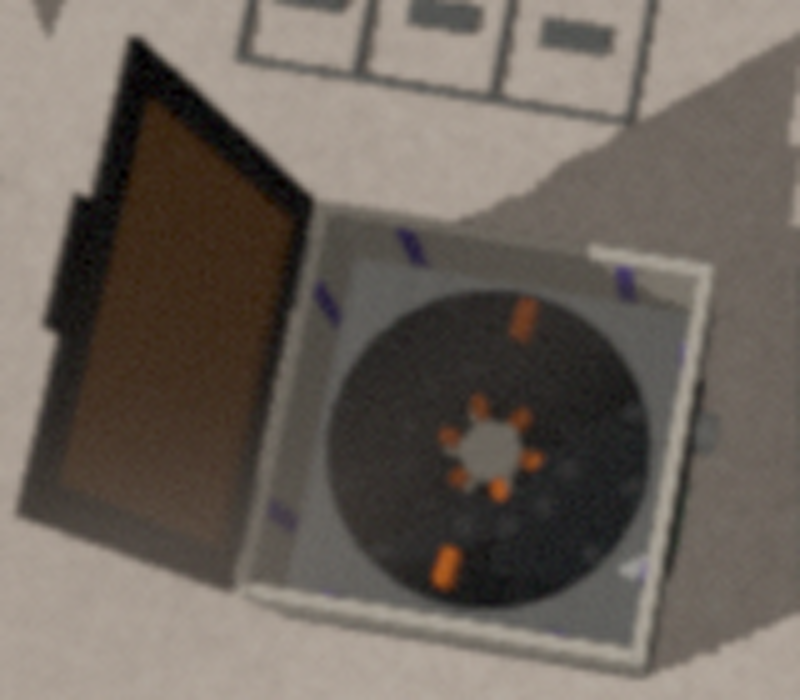

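View pics/scene0c.png

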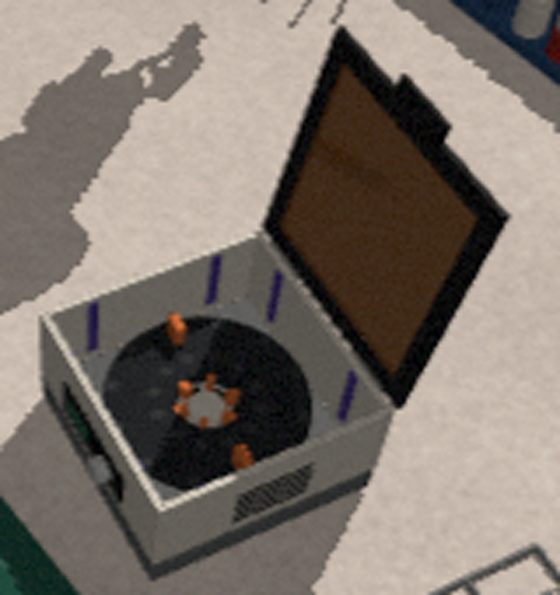

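```bash
python3 - <<'E'
from h import *
c=np.array([[712,265],[646,656],[240,592],[318,203]])/5+[140,120]
P=ray(c,102,'top'); print(P); print(np.linalg.norm(np.diff(np.r_[P,P[:1]],axis=0),axis=1)); print('ctr',P.mean(0))
for a,b in [(0,3),(1,2)]:
    d=P[b]-P[a]; print('boxx',np.degrees(np.arctan2(d[1],d[0])))
for a,b in [(1,0),(2,3)]:
    d=P[a]-P[b]; print('boxy',np.degrees(np.arctan2(d[1],d[0])))
# disc
print('disc',ray(np.array([[489,449]])/5+[140,120],54,'top'), 'nose',ray(np.array([[490,450]])/5+[140,120],46.5,'top'))
t=ray(np.array([[525,318],[447,567]])/5+[140,120],66,'top'); d=t[0]-t[1]; print(t,t.mean(0),np.linalg.norm(d),np.degrees(np.arctan2(d[1],d[0])))
# teeth
g=np.array([[480,405],[523,418],[533,460],[499,490],[457,477],[449,437]])/5+[140,120]
G=ray(g,52,'top'); C=G.mean(0); print(C,np.degrees(np.arctan2(G[:,1]-C[1],G[:,0]-C[0])),np.linalg.norm(G-C,axis=1))
print('pilot head',ray([357.6,229.8],40,'top'),ray([357.6,229.8],26,'top'))
crop('top0',320,190,400,270,8,'pil'); crop('scene0',180,240,240,300,8,'pil2')
E
```

```text
[[671.29754952 -29.5292672  102.        ]
 [497.73591169  -1.02254976 102.        ]
 [525.24317821 174.40331801 102.        ]
 [699.95491721 146.64040326 102.        ]]
[175.88710887 177.56938023 176.90384727 178.48528654]
ctr [598.55788916  72.62297607 102.        ]
boxx 80.76067266912253
boxx 81.08842542564327
boxy 170.67270410546837
boxy 170.97079573016768
disc [[597.00687437  73.02119366  54.        ]] nose [[597.93007018  73.32311416  46.5       ]]
[[656.14821141  56.34625983  66.        ]
 [540.71395632  89.68597909  66.        ]] [598.43108387  73.01611946  66.        ] 120.15242039383494 -16.109774106675864
[597.96742002  72.69897884  52.        ] [  14.17133446  -46.83257748 -106.12270108 -167.36596605  132.38107473
   75.21340503] [20.80777815 20.5045     20.69678134 20.27811811 20.35548183 19.79847244]
pilot head [[ 552.53363315 -204.18639323   40.        ]] [[ 554.43846791 -206.88601983   26.        ]]
```

View pics/pil.png

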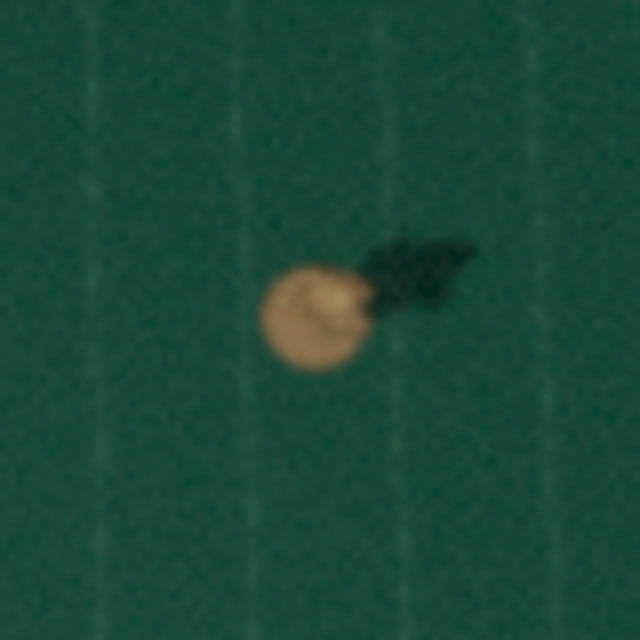

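View pics/pil2.png

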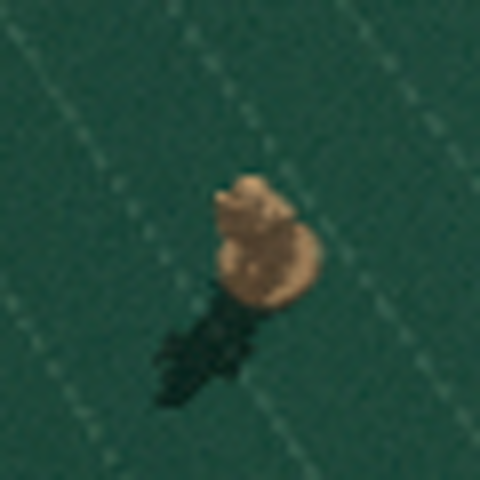

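>>> send_rows([
  [0, -60, 0, 0],
  [-10, -120, -20, 0],
  [-40, -165, -70, 0],
  [-74, -170, -133, 0],
  [-107, -170, -194, 0],
  [-140, -170, -255, 0],
  [-172, -170, -316, 0],
  [-204, -170, -377, 0],
  [-238, -170, -438, 0.01],
  [-272, -170, -500, 0.03],
], fingers=0.65)

```text
time: 1.8
tcp_pos: [507.8, 190.2, 401.5]
eef_rot: [[0.269, 0.0, -0.963], [0.963, 0.0, 0.269], [0.0, -1.0, -0.0]]
wrist_force: [0.6, 1.1, 0.8]
opening: 0.35
```

```bash
cat >> h.py <<'E'
def ang(s): return np.degrees(np.arctan2(s['eef_rot'][1,0],s['eef_rot'][0,0]))
def plan(x,y,z,a,s=None):
    s=s or bot.read_state(); d=s['eef_rot'].T@(np.array([x,y,z])-s['tcp_pos']); t=-np.radians((a-ang(s)+180)%360-180)
    print('t',round(s['time'],2),'at',np.round(s['tcp_pos'],1),'a',round(ang(s),1),'F',np.round(s['wrist_force'],1),'open',round(s['opening'],3),'-> rows',np.round(d,1),'turn',round(t,3)); return d,t
E
python3 -c "
from h import *
plan(656,54,250,74)"
```

```text
t 1.8 at [507.8 190.2 401.5] a 74.4 F [0.6 1.1 0.8] open 0.35 -> rows [ -91.3  151.5 -179.3] turn 0.007
```

>>> send_rows([
  [-28, 0, -55, 0],
  [-56, 10, -110, 0],
  [-84, 40, -165, 0.005],
  [-91, 90, -179, 0.007],
  [-91, 140, -179, 0.007],
  [-91, 151, -179, 0.007],
  [-91, 151, -179, 0.007],
])

```text
time: 2.68
tcp_pos: [654.8, 56.4, 251.4]
eef_rot: [[0.275, 0.001, -0.961], [0.961, 0.0, 0.275], [0.0, -1.0, -0.001]]
wrist_force: [-0.5, 0.8, 1.5]
opening: 0.35
```

```bash
python3 - <<'E'
from h import *
plan(656,54,250,74)
snap('wrist','w1')
for l in ['tab_a','drive_nose','curing_box','table_top']:
    r=bot.silhouettes(l,'wrist'); print(l,[(round(x['p'],2),np.round(x['centre'],1),int(x['region'].sum())) for x in r])
plan(656,54,250,74)
E
```

```text
t 2.67 at [654.8  56.4 251.4] a 74.0 F [-0.5  0.8  1.5] open 0.35 -> rows [-2.   1.4 -1.8] turn 0.001
tab_a [(0.71, array([287. , 126.3]), 13608)]
drive_nose [(0.97, array([281.3, 137.1]), 1065)]
curing_box [(0.79, array([403.4, 131. ]), 86663)]
table_top [(0.84, array([285.8, 124.5]), 13663)]
t 2.92 at [655.1  56.4 252.1] a 74.0 F [-1.   0.6 -0.4] open 0.353 -> rows [-2.   2.1 -1.5] turn 0.001
```

View pics/w1.png

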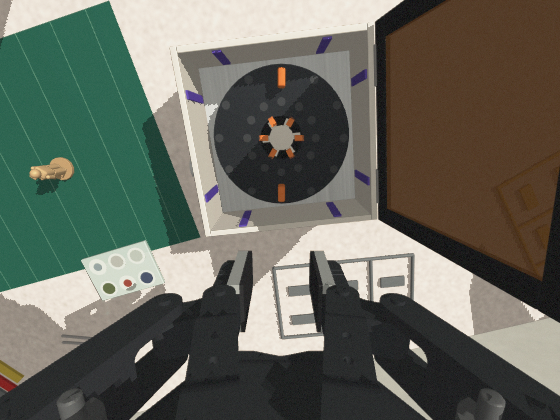

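```bash
python3 - <<'E'
from h import *
crop('w1',200,50,360,215,4,'w1c')
print('nose',ray([281.3,137.1],46.5,'wrist'))
print('tabs top',ray([[282,67],[282,200]],72,'wrist'), 'disc',ray([[281.5,133.5]],54,'wrist'))
s=bot.read_state()
print(proj([[598,73,46.5]],'wrist'))
E
```

```text
nose [[598.98109939  72.57076459  46.5       ]]
tabs top [[533.38806717  91.89033451  72.        ]
 [664.02050403  54.80641695  72.        ]] disc [[595.03540438  73.90414995  54.        ]]
[[281.42678518 136.13853665]]
```

View pics/w1c.png

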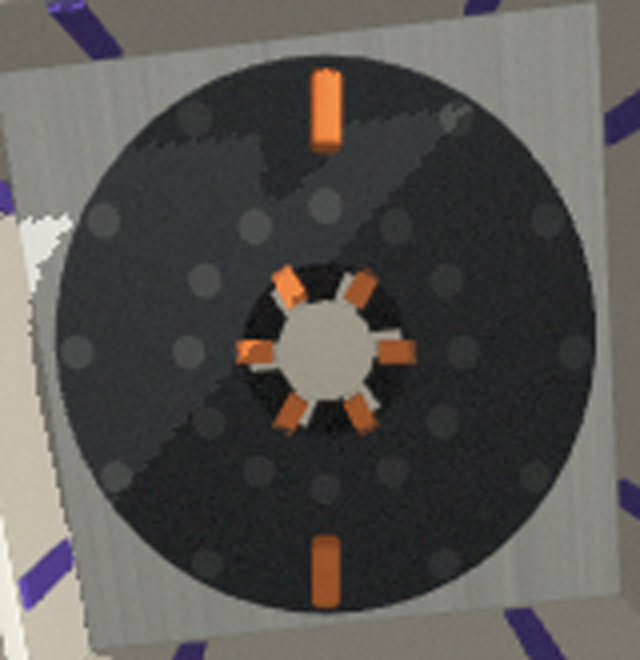

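>>> send_rows([
  [0, 50, -1, 0],
  [0, 100, -1, 0],
  [0, 150, -1, 0],
  [0, 175, -1, 0],
  [0, 189, -1, 0],
  [0, 189, -1, 0],
])

```text
time: 3.68
tcp_pos: [655.7, 55.9, 61.5]
eef_rot: [[0.275, -0.0, -0.961], [0.961, -0.0, 0.275], [-0.0, -1.0, 0.0]]
wrist_force: [1.3, 0.2, 0.3]
opening: 0.349
```

```bash
python3 - <<'E'
from h import *
plan(655.9,56.3,62,74)
snap('wrist','w2')
E
```

```text
t 3.67 at [655.7  55.9  61.5] a 74.0 F [1.3 0.2 0.3] open 0.349 -> rows [ 0.4 -0.5 -0.1] turn 0.001
```

View pics/w2.png

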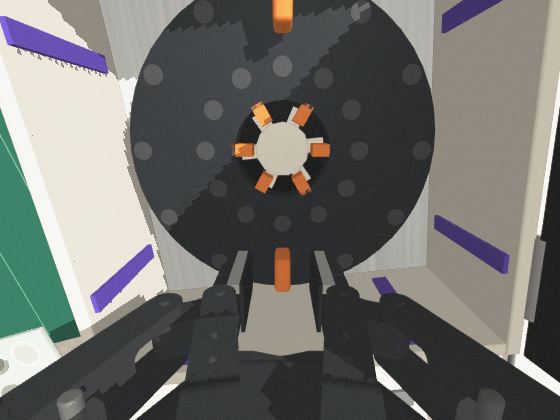

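>>> send_rows([
  [0, 0, 0, 0],
  [0, 0, 0, 0],
  [-3, 0, 0.1, 0.05],
  [-6, 0, 0.3, 0.1],
  [-11.9, 0, 1.2, 0.2],
  [-17.7, 0, 2.7, 0.3],
  [-23.4, 0, 4.7, 0.4],
  [-25.1, 0, 5.5, 0.431],
  [-25.1, 0, 5.5, 0.431],
], fingers=0.86)

```text
time: 4.85
tcp_pos: [643.5, 33.3, 61.6]
eef_rot: [[0.651, 0.0, -0.759], [0.759, -0.0, 0.651], [0.0, -1.0, -0.0]]
wrist_force: [0.7, -0.3, 1.2]
opening: 0.14
```

```bash
python3 - <<'E'
from h import *
plan(655.9,56.3,62,74)
snap('wrist','w3')
crop('w3',200,70,360,320,2.4,'w3c')
E
```

```text
t 4.85 at [643.5  33.3  61.6] a 49.4 F [ 0.7 -0.3  1.2] open 0.14 -> rows [25.6 -0.4  5.6] turn -0.429
```

View pics/w3c.png

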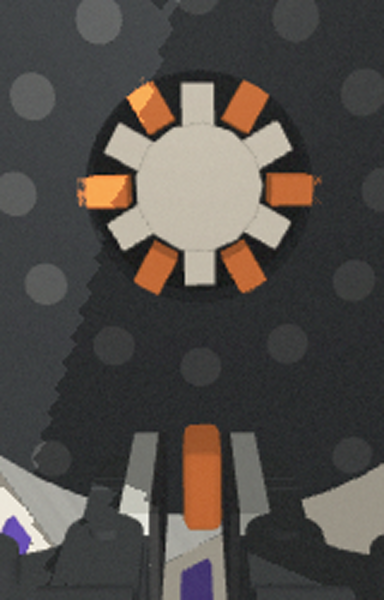

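>>> send_rows([
  [0, 3, 0, 0],
  [0, 6, 0, 0],
  [0, 7, 0, 0],
  [0, 8, 0, 0],
  [0, 8.5, 0, 0],
  [0, 9, 0, 0],
])

```text
time: 5.65
tcp_pos: [643.2, 33.3, 52.4]
eef_rot: [[0.652, -0.0, -0.759], [0.759, 0.0, 0.652], [-0.0, -1.0, 0.0]]
wrist_force: [-2.5, 0.5, 4.1]
opening: 0.137
```

```bash
python3 - <<'E'
from h import *
plan(643.5,33.3,47,49.4)
E
```

```text
t 5.65 at [643.2  33.3  52.4] a 49.3 F [-2.5  0.5  4.1] open 0.137 -> rows [ 0.1  5.4 -0.2] turn -0.001
```

Contact at about 4 N and moving down; continue gently.

>>> send_rows([
  [0, 0.7, 0, 0],
  [0, 1.4, 0, 0],
  [0, 2.1, 0, 0],
  [0, 2.8, 0, 0],
  [0, 3.5, 0, 0],
  [0, 3.5, 0, 0],
])

```text
time: 6.4
tcp_pos: [643.4, 33.2, 48.7]
eef_rot: [[0.652, 0.0, -0.758], [0.758, -0.0, 0.652], [0.0, -1.0, -0.0]]
wrist_force: [-1.8, 1.5, 3.3]
opening: 0.14
```

```bash
python3 - <<'E'
from h import *
plan(643.5,33.3,47,49.4)
E
```

```text
t 6.4 at [643.4  33.2  48.7] a 49.3 F [-1.8  1.5  3.3] open 0.14 -> rows [ 0.1  1.7 -0.1] turn -0.001
```

>>> send_rows([
  [0, 0.4, 0, 0],
  [0, 0.8, 0, 0],
  [0, 1.2, 0, 0],
  [0, 1.5, 0, 0],
  [0, 1.5, 0, 0],
])

```text
time: 7.02
tcp_pos: [643.4, 33.2, 47.3]
eef_rot: [[0.652, 0.0, -0.758], [0.758, -0.0, 0.652], [0.0, -1.0, -0.0]]
wrist_force: [-2.2, 1.1, 3.9]
opening: 0.142
```

```bash
python3 - <<'E'
from h import *
plan(643.5,33.3,47,49.4)
E
```

```text
t 7.03 at [643.4  33.2  47.3] a 49.3 F [-2.2  1.1  3.9] open 0.142 -> rows [ 0.1  0.3 -0. ] turn -0.001
```

>>> send_rows([
  [0, 0.3, 0, 0],
  [0, 0.6, 0, 0],
  [0, 0.6, 0, 0],
])

```text
time: 7.4
tcp_pos: [643.4, 33.2, 46.8]
eef_rot: [[0.652, 0.0, -0.758], [0.758, 0.0, 0.652], [0.0, -1.0, -0.0]]
wrist_force: [-2.1, 0.2, 5.1]
opening: 0.138
```

>>> send_rows([
  [0, 0.2, 0, 0],
  [0, 0.4, 0, 0],
  [0, 0.4, 0, 0],
])

```text
time: 7.78
tcp_pos: [643.4, 33.3, 46.5]
eef_rot: [[0.652, 0.0, -0.759], [0.759, 0.0, 0.652], [0.0, -1.0, -0.0]]
wrist_force: [-2.8, 1.3, 5.9]
opening: 0.142
```

```bash
python3 - <<'E'
from h import *
plan(643.5,33.3,47,49.4)
snap('wrist','w4')
crop('w4',200,70,360,320,2.4,'w4c')
E
```

```text
t 7.78 at [643.4  33.3  46.5] a 49.3 F [-2.8  1.3  5.9] open 0.142 -> rows [ 0.1 -0.5 -0.1] turn -0.001
```

View pics/w4c.png

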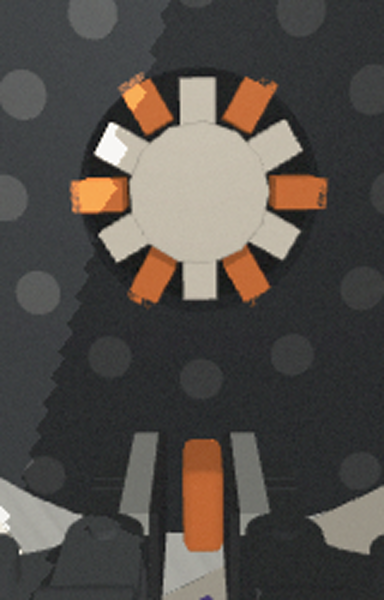

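>>> send_rows([
  [0, 0.2, 0, 0],
  [0, 0.4, 0, 0],
  [0, 0.4, 0, 0],
])

```text
time: 8.2
tcp_pos: [643.5, 33.3, 46.3]
eef_rot: [[0.652, 0.0, -0.759], [0.759, 0.0, 0.652], [0.0, -1.0, -0.0]]
wrist_force: [-3.6, 1.3, 8.0]
opening: 0.142
```

>>> send_rows([
  [0, 0.2, 0, 0],
  [0, 0.4, 0, 0],
  [0, 0.4, 0, 0],
])

```text
time: 8.57
tcp_pos: [643.5, 33.4, 46.1]
eef_rot: [[0.652, 0.0, -0.759], [0.759, 0.0, 0.652], [0.0, -1.0, -0.0]]
wrist_force: [-3.2, 1.8, 9.0]
opening: 0.137
```

```bash
python3 - <<'E'
from h import *
P=ray([359.5,229.75],5,'top'); print(P, ray([[362.6,227]],47,'top'))
plan(P[0,0],P[0,1],220,49.4)
E
```

```text
[[ 557.41866224 -215.50664318    5.        ]] [[ 558.08843867 -214.57537991   47.        ]]
t 8.57 at [643.5  33.4  46.1] a 49.3 F [-3.2  1.8  9. ] open 0.137 -> rows [-244.8 -174.   -96.9] turn -0.001
```

>>> send_rows([
  [0, -30, 0, 0],
  [0, -80, 0, 0],
  [0, -130, 0, 0],
  [-10, -170, -5, 0],
  [-60, -174, -24, 0],
  [-115, -174, -46, 0],
  [-170, -174, -68, 0],
  [-222, -174, -88, 0],
  [-244, -174, -97, 0],
  [-244, -174, -97, 0],
], fingers=0.3)

```text
time: 9.82
tcp_pos: [557.4, -216.5, 219.2]
eef_rot: [[0.654, -0.0, -0.757], [0.757, -0.0, 0.654], [-0.0, -1.0, -0.0]]
wrist_force: [0.3, 1.5, 0.3]
opening: 0.7
```

```bash
python3 - <<'E'
from h import *
s=bot.read_state();plan(557.4,-215.5,220,49.4)
snap('wrist','w5')
r=bot.silhouettes('pilot','wrist'); print([(round(x['p'],2),np.round(x['centre'],1),int(x['region'].sum())) for x in r])
for z in (0,5,52): print(proj([[557.4,-215.5,z]],'wrist',s))
crop('w5',180,60,420,260,3,'w5c')
snap('top','top5'); crop('top5',140,120,300,260,5,'top5c')
E
```

```text
t 9.82 at [ 557.4 -216.5  219.2] a 49.2 F [0.3 1.5 0.3] open 0.7 -> rows [ 0.8 -0.8  0.6] turn -0.004
[]
[[281.85052851 184.95411304]]
[[281.86430389 185.73552351]]
[[282.01414024 194.23501488]]
```

View pics/w5.png

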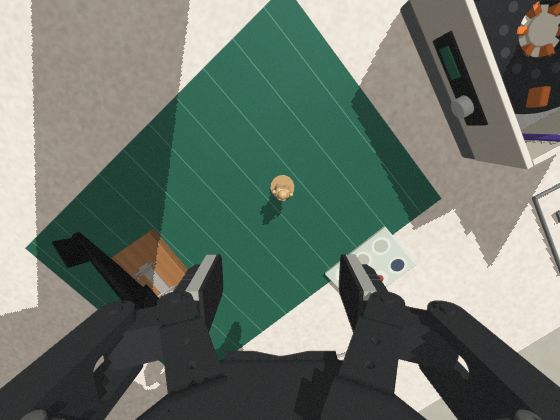

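View pics/top5c.png

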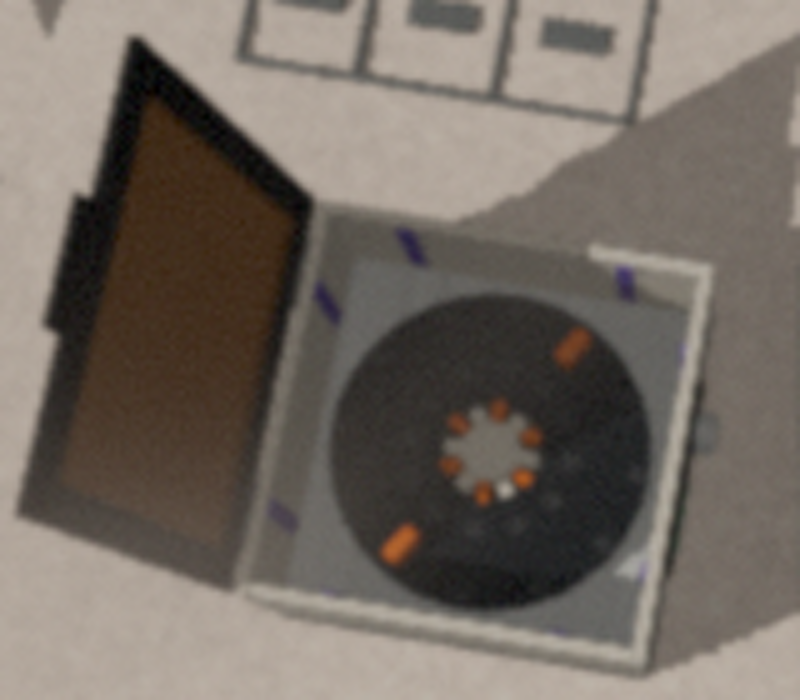

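```bash
python3 - <<'E'
from h import *
crop('w5',250,160,320,235,8,'w5d')
E
```

```text
(no output)
```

View pics/w5d.png

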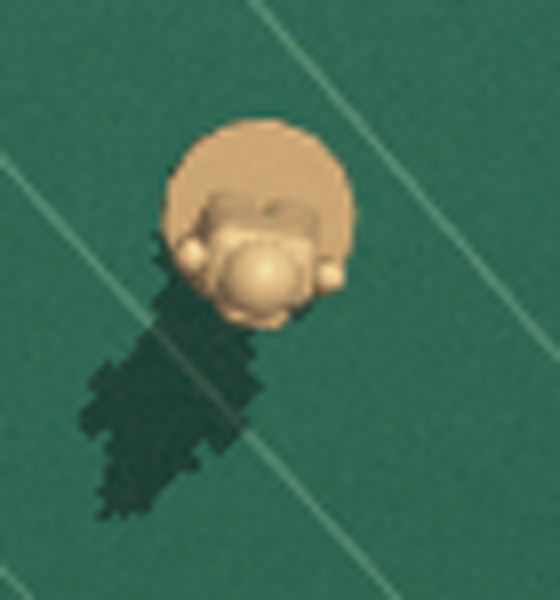

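>>> send_rows([
  [0.5, 0, 0.5, 0.18],
  [1, 10, 0.5, 0.36],
  [1, 25, 0.5, 0.54],
  [1, 40, 0.5, 0.72],
  [1, 60, 0.5, 0.9],
  [1, 80, 0.5, 1.08],
  [1, 100, 0.5, 1.26],
  [1, 120, 0.5, 1.44],
  [1, 130, 0.5, 1.62],
  [1, 135, 0.5, 1.73],
], fingers=0.55)

```text
time: 11.22
tcp_pos: [558.4, -212.6, 83.7]
eef_rot: [[0.643, -0.001, 0.766], [-0.766, 0.0, 0.643], [-0.001, -1.0, -0.0]]
wrist_force: [0.3, 0.6, -0.3]
opening: 0.448
```

```bash
python3 - <<'E'
from h import *
s=bot.read_state();plan(557.7,-215.1,15,-50)
snap('wrist','w6')
E
```

```text
t 11.22 at [ 558.4 -212.6   83.7] a -50.0 F [ 0.3  0.6 -0.3] open 0.448 -> rows [ 1.6 68.7 -2.1] turn 0.001
```

View pics/w6.png

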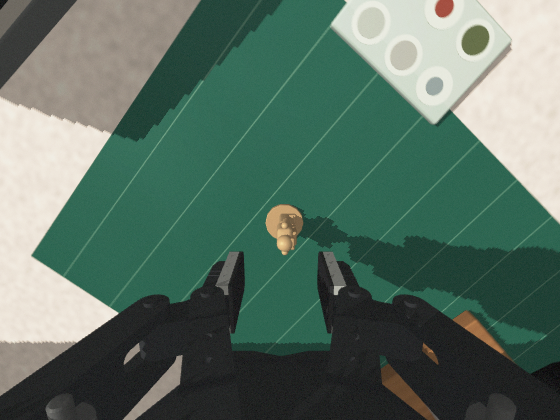

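```bash
python3 - <<'E'
from h import *
print(ray([[470,310],[384,380]],16,'wrist'))
print(ray([[450,200],[450,275],[450,240]],80,'top'), ray([[430,213],[430,258]],16,'top'))
print(proj([[557.7,-215.1,5]],'wrist'))
E
```

```text
[[ 600.84332624 -378.99672548   16.        ]
 [ 505.48642241 -376.17389971   16.        ]]
[[ 614.72367463 -406.50544324   80.        ]
 [ 448.07085617 -393.94821287   80.        ]
 [ 524.45836194 -399.70398415   80.        ]] [[ 596.42001132 -383.51957594   16.        ]
 [ 489.14181096 -376.38661306   16.        ]]
[[282.14091407 222.15938537]]
```

>>> send_rows([
  [1, 10, -2, 0],
  [2, 35, -2, 0],
  [2, 60, -2, 0],
  [2, 68, -2, 0],
  [2, 68.5, -2, 0],
  [2, 68.5, -2, 0],
])

```text
time: 12.02
tcp_pos: [558.4, -216.9, 16.8]
eef_rot: [[0.646, 0.001, 0.763], [-0.763, -0.001, 0.646], [0.001, -1.0, 0.001]]
wrist_force: [-1.0, -0.2, 0.3]
opening: 0.453
```

```bash
python3 - <<'E'
from h import *
s=bot.read_state();plan(557.7,-215.1,15,-50)
snap('wrist','w7')
E
```

```text
t 12.03 at [ 558.4 -216.9   16.8] a -49.8 F [-1.  -0.2  0.3] open 0.453 -> rows [-1.9  1.8  0.6] turn 0.004
```

View pics/w7.png

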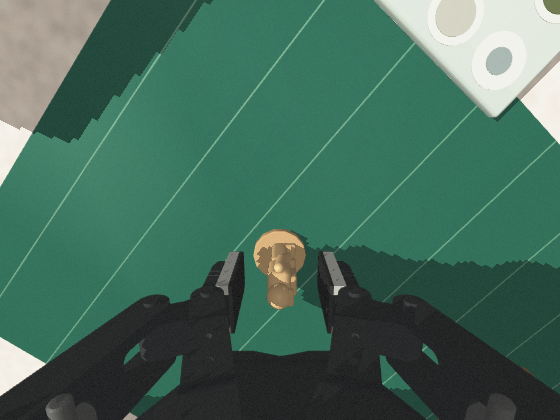

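>>> send_rows([
  [-1, 1.5, 0.5, 0],
  [-1, 1.5, 0.5, 0],
  [-1, 1.5, 0.5, 0],
  [-1, 1.5, 0.5, 0],
  [-1, 1.5, 0.5, 0],
  [-1, 1.5, 0.5, 0],
], fingers=1.0)

```text
time: 12.82
tcp_pos: [557.8, -215.7, 14.7]
eef_rot: [[0.646, 0.0, 0.764], [-0.764, -0.0, 0.646], [0.0, -1.0, 0.0]]
wrist_force: [-2.0, 2.4, 5.6]
opening: 0.115
```

```bash
python3 - <<'E'
from h import *
s=bot.read_state();plan(557.7,-215.1,15,-50)
snap('wrist','w8')
E
```

```text
t 12.82 at [ 557.8 -215.7   14.7] a -49.8 F [-2.   2.4  5.6] open 0.115 -> rows [-0.5 -0.3  0.3] turn 0.004
```

View pics/w8.png

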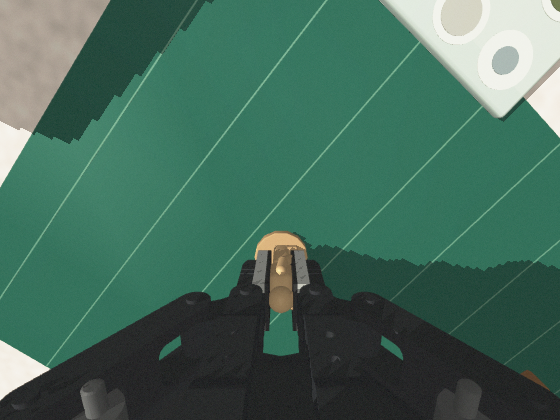

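>>> send_rows([
  [0, -5, 0, 0],
  [0, -30, 0, 0],
  [0, -80, 0, 0],
  [0, -130, 0, 0],
  [0, -170, 0, 0],
  [0, -175, 0, 0],
])

```text
time: 13.62
tcp_pos: [558.7, -216.2, 192.5]
eef_rot: [[0.646, 0.004, 0.764], [-0.764, -0.002, 0.646], [0.005, -1.0, 0.002]]
wrist_force: [-0.4, 0.0, -0.5]
opening: 0.114
```

```bash
python3 - <<'E'
from h import *
s=bot.read_state();plan(570,38,190,-39)
snap('wrist','w9'); crop('w9',200,200,360,350,4,'w9c')
E
```

```text
t 13.62 at [ 558.7 -216.2  192.5] a -49.8 F [-0.4  0.  -0.5] open 0.114 -> rows [-186.8    2.   172.8] turn -0.188
```

View pics/w9c.png

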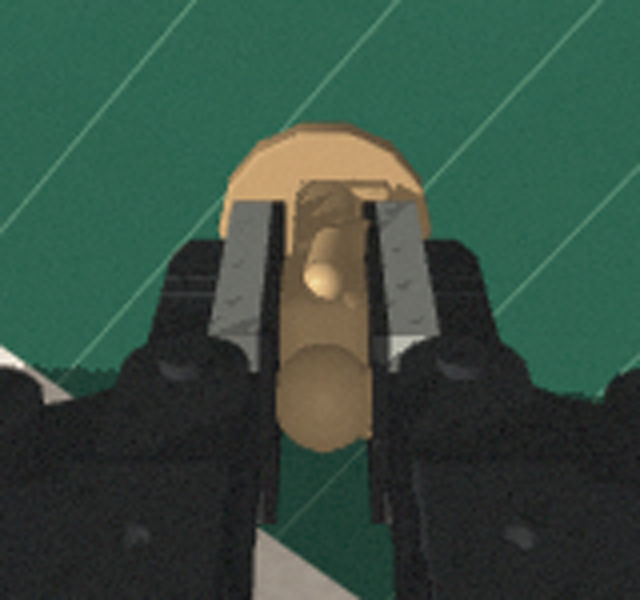

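>>> send_rows([
  [-18, 0, 17, -0.02],
  [-50, 0, 46, -0.05],
  [-84, 0, 78, -0.09],
  [-118, 0, 109, -0.12],
  [-150, 0, 139, -0.15],
  [-175, 0, 162, -0.175],
  [-187, 0, 173, -0.188],
  [-187, 0, 173, -0.188],
])

```text
time: 14.68
tcp_pos: [568.8, 39.0, 188.7]
eef_rot: [[0.778, -0.001, 0.629], [-0.629, -0.0, 0.778], [-0.001, -1.0, -0.001]]
wrist_force: [-0.1, -0.5, -0.3]
opening: 0.116
```

```bash
python3 - <<'E'
from h import *
s=bot.read_state();plan(570,38,64,-39)
snap('wrist','w10')
E
```

```text
t 14.68 at [568.8  39.  188.7] a -39.0 F [-0.1 -0.5 -0.3] open 0.116 -> rows [1.700e+00 1.247e+02 1.000e-01] turn 0.001
```

View pics/w10.png

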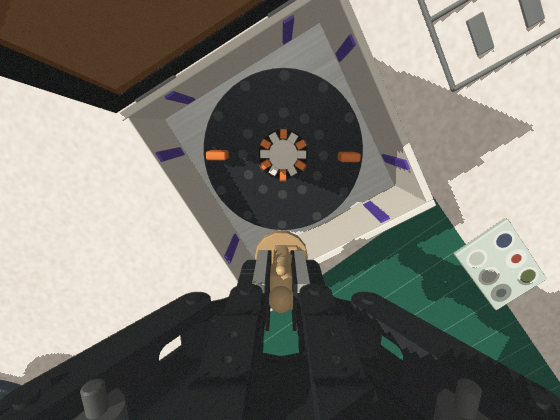

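>>> send_rows([
  [1, 40, 0, 0],
  [1.5, 80, 0, 0],
  [1.5, 105, 0, 0],
  [1.5, 117, 0, 0],
  [1.5, 122, 0, 0],
  [1.5, 123, 0, 0],
  [1.5, 123, 0, 0],
])

```text
time: 15.6
tcp_pos: [570.7, 37.8, 67.3]
eef_rot: [[0.777, 0.001, 0.63], [-0.63, -0.0, 0.777], [0.001, -1.0, 0.001]]
wrist_force: [0.7, -0.1, 0.4]
opening: 0.116
```

```bash
python3 - <<'E'
from h import *
s=bot.read_state();plan(570,38,62,-39)
snap('wrist','w11');
snap('scene','s11'); crop('s11',260,100,420,270,3.5,'s11c')
E
```

```text
t 15.6 at [570.7  37.8  67.3] a -39.0 F [ 0.7 -0.1  0.4] open 0.116 -> rows [-0.7  5.3 -0.3] turn -0.0
```

View pics/w11.png

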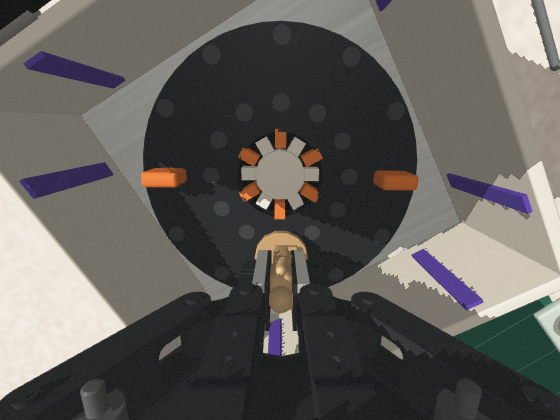

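View pics/s11c.png

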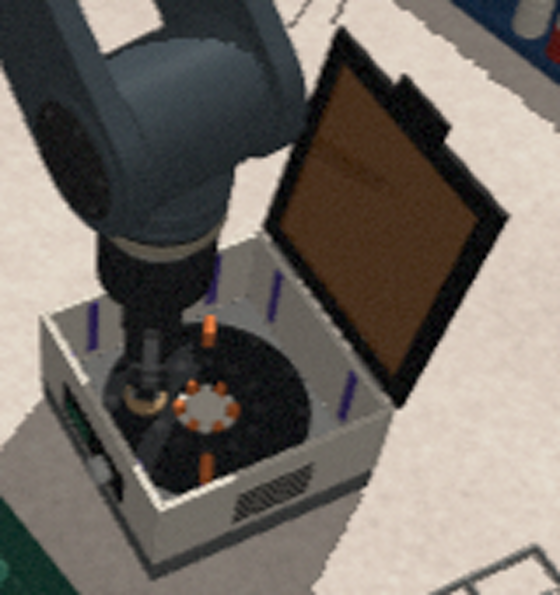

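>>> send_rows([
  [0, 2, 0, 0],
  [0, 3.5, 0, 0],
  [0, 4.5, 0, 0],
  [0, 5, 0, 0],
  [0, 5.3, 0, 0],
  [0, 5.3, 0, 0],
])

```text
time: 16.45
tcp_pos: [570.2, 37.9, 61.4]
eef_rot: [[0.777, 0.0, 0.63], [-0.63, -0.0, 0.777], [0.0, -1.0, 0.0]]
wrist_force: [-1.7, -0.5, 4.3]
opening: 0.115
```

```bash
python3 - <<'E'
from h import *
s=bot.read_state();plan(570,38,62,-39)
E
```

```text
t 16.45 at [570.2  37.9  61.4] a -39.0 F [-1.7 -0.5  4.3] open 0.115 -> rows [-0.3 -0.6 -0. ] turn -0.0
```

>>> send_rows([
  [0, 0, 0, 0],
  [0, 0, 0, 0],
  [0, 0, 0, 0],
  [0, 0, 0, 0],
], fingers=0.62)

```text
time: 16.95
tcp_pos: [570.2, 37.9, 61.1]
eef_rot: [[0.777, -0.0, 0.63], [-0.63, 0.0, 0.777], [-0.0, -1.0, -0.0]]
wrist_force: [1.6, -0.2, 0.1]
opening: 0.381
```

```bash
python3 - <<'E'
from h import *
s=bot.read_state();plan(570,38,250,-39)
snap('wrist','w12')
E
```

```text
t 16.95 at [570.2  37.9  61.1] a -39.0 F [ 1.6 -0.2  0.1] open 0.381 -> rows [  -0.2 -188.9   -0. ] turn -0.0
```

View pics/w12.png

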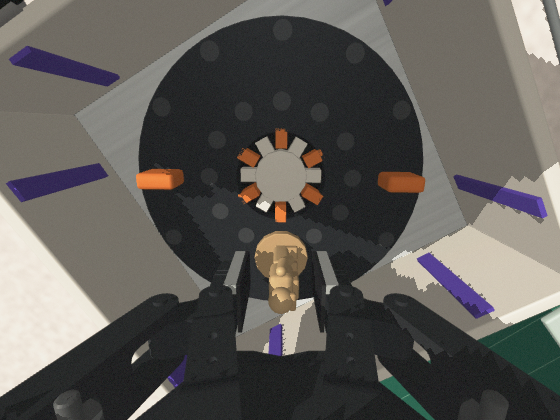

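>>> send_rows([
  [0, -5, 0, 0],
  [0, -20, 0, 0],
  [0, -50, 0, 0],
  [0, -100, 0, 0],
  [0, -150, 0, 0],
  [0, -200, 0, 0],
  [0, -250, 0, 0],
  [0, -275, 0, 0],
  [0, -275, 0, 0],
])

```text
time: 18.12
tcp_pos: [570.6, 37.9, 339.0]
eef_rot: [[0.777, 0.005, 0.63], [-0.63, -0.0, 0.777], [0.004, -1.0, 0.003]]
wrist_force: [0.6, 0.0, 0.2]
opening: 0.379
```

```bash
python3 - <<'E'
from h import *
s=bot.read_state();plan(570,38,62,-39)
snap('wrist','w13')
snap('scene','s13'); crop('s13',260,100,420,270,3.5,'s13c')
snap('top','t13'); crop('t13',140,120,300,260,5,'t13c')
r=bot.silhouettes('lid','scene'); print([(round(x['p'],2),np.round(x['centre'],1)) for x in r])
E
```

```text
t 18.12 at [570.6  37.9 339. ] a -39.0 F [0.6 0.  0.2] open 0.379 -> rows [ -1.5 277.   -1.1] turn -0.0
[(0.75, array([367.4, 156.6]))]
```

View pics/w13.png

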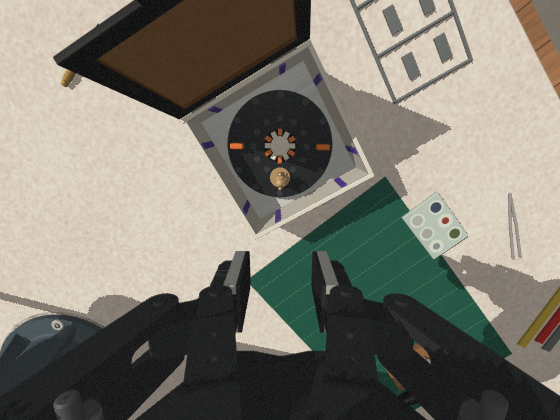

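View pics/s13c.png

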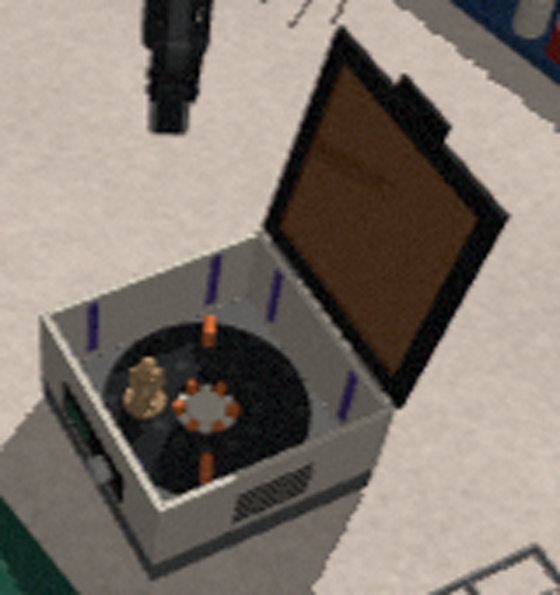

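View pics/t13c.png

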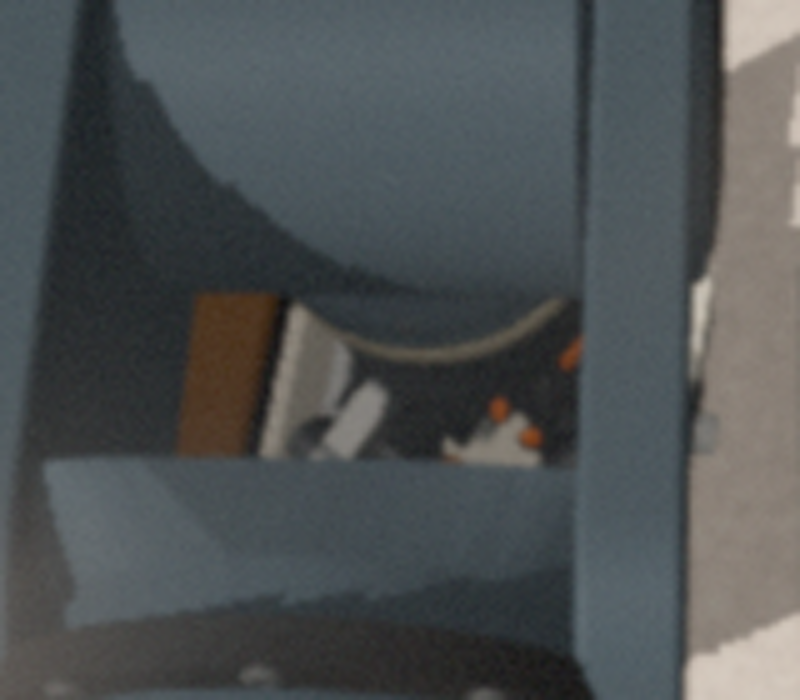

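```bash
python3 - <<'E'
from h import *
c0=np.array([598.3,72.9,0]); b=np.radians(80.9); bx=np.array([np.cos(b),np.sin(b),0]); by=np.array([-bx[1],bx[0],0]); z=np.array([0,0,1.])
obt=np.array([[133,38],[20,515]])/5+[140,120]; obs=np.array([[342,28],[507,215]])/3.5+[260,100]
for th in (1.5,1.57,1.65,1.7,1.75,1.85):
    E=c0+bx*90+z*102+180*(-np.cos(th)*bx+np.sin(th)*z)
    P=np.array([E-90*by,E+90*by]); print(th,E.round(0),(proj(P,'top')-obt).round(1).tolist(),(proj(P,'scene')-obs).round(1).tolist())
E
```

```text
1.5 [611. 149. 282.] [[25.3, 3.3], [27.4, 5.6]] [[28.0, 59.9], [-66.6, -49.5]]
1.57 [613. 162. 282.] [[18.4, 2.2], [20.2, 4.4]] [[33.3, 57.6], [-61.6, -51.4]]
1.65 [615. 176. 281.] [[10.7, 1.1], [12.1, 3.1]] [[39.2, 55.3], [-56.1, -53.2]]
1.7 [616. 185. 280.] [[6.0, 0.6], [7.2, 2.4]] [[42.8, 54.1], [-52.8, -54.0]]
1.75 [618. 193. 279.] [[1.4, 0.1], [2.5, 1.7]] [[46.2, 53.1], [-49.5, -54.8]]
1.85 [620. 211. 275.] [[-7.4, -0.5], [-6.6, 0.5]] [[52.8, 51.6], [-43.2, -55.7]]
```

```bash
python3 - <<'E'
from h import *
plan(630,270.3,345,-9.1)
E
```

```text
t 18.32 at [569.7  37.9 335. ] a -39.0 F [ 0.1 -0.4 -0.2] open 0.377 -> rows [-99.5 -10.1 218.5] turn -0.522
```

>>> send_rows([
  [0, -20, 0, 0],
  [-10, -30, 25, -0.08],
  [-28, -30, 62, -0.2],
  [-47, -30, 103, -0.32],
  [-66, -30, 145, -0.42],
  [-85, -30, 186, -0.52],
  [-99, -28, 218, -0.522],
  [-99, -15, 218, -0.522],
  [-99, -10, 218, -0.522],
], fingers=1.0)

```text
time: 19.45
tcp_pos: [630.1, 268.9, 344.1]
eef_rot: [[0.987, -0.003, 0.159], [-0.159, -0.001, 0.987], [-0.003, -1.0, -0.002]]
wrist_force: [0.5, -0.8, 0.6]
opening: -0.004
```

```bash
python3 - <<'E'
from h import *
plan(630,270.3,262,-9.1)
snap('scene','s14');snap('wrist','w14')
E
```

```text
t 19.45 at [630.1 268.9 344.1] a -9.1 F [ 0.5 -0.8  0.6] open -0.004 -> rows [-0.1 82.1  1.5] turn -0.0
```

View pics/s14.png

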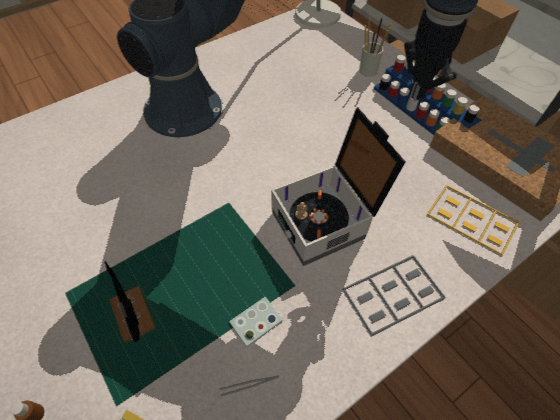

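View pics/w14.png

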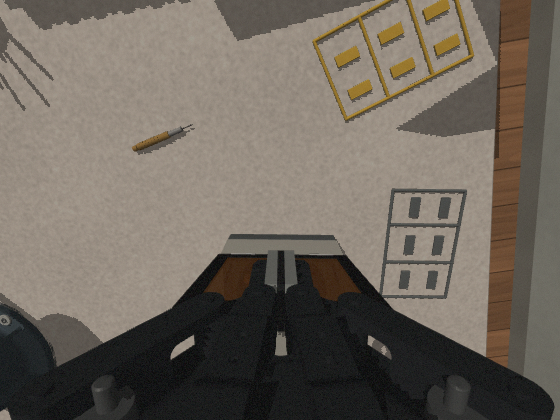

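>>> send_rows([
  [0, 30, 0, 0],
  [0, 65, 0, 0],
  [0, 80, 0, 0],
  [0, 80, -15, 0],
  [0, 80, -30, 0],
  [0, 80, -42, 0],
  [0, 80, -52, 0],
  [0, 80, -60, 0],
])

```text
time: 20.55
tcp_pos: [621.1, 209.7, 266.6]
eef_rot: [[0.987, 0.001, 0.159], [-0.159, 0.0, 0.987], [0.001, -1.0, 0.0]]
wrist_force: [0.5, 1.2, 1.4]
opening: 0.002
```

```bash
python3 - <<'E'
from h import *
def X(x): return 598.3+.158*x, 72.9+.987*x
plan(*X(107),264,-9.1)
snap('scene','s15'); crop('s15',260,60,480,270,3.5,'s15c')
E
```

```text
t 20.55 at [621.1 209.7 266.6] a -9.1 F [0.5 1.2 1.4] open 0.002 -> rows [ -0.8   2.6 -31.7] turn -0.0
```

View pics/s15c.png

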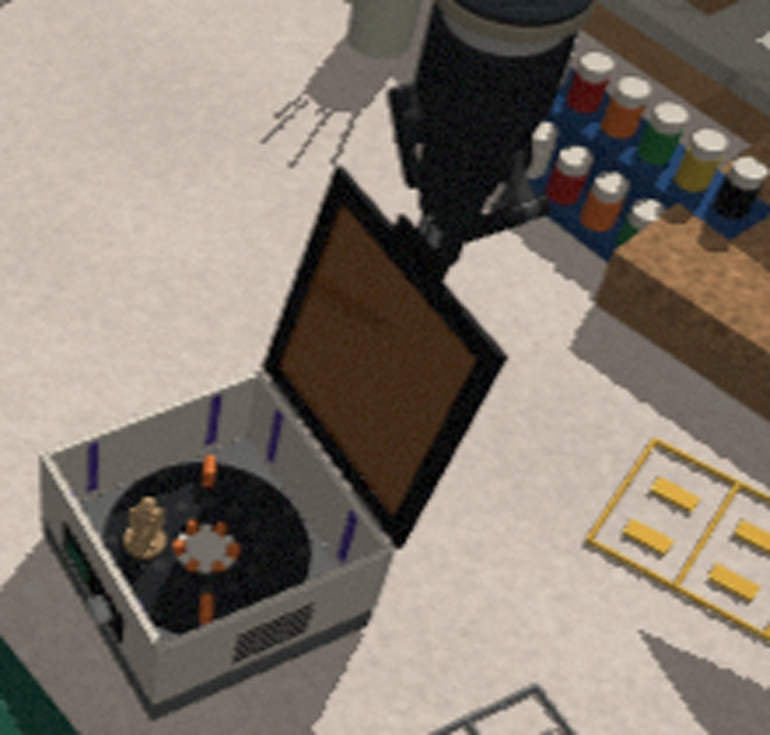

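>>> send_rows([
  [0, 1, -8, 0],
  [0, 2, -16, 0],
  [0, 2, -24, 0],
  [0, 2, -32, 0],
  [0, 2, -46, 0],
  [0, 1, -60, 0],
  [0, 4, -76, 0],
  [0, 8, -92, 0],
  [0, 8, -92, 0],
])

```text
time: 21.72
tcp_pos: [606.3, 118.1, 257.8]
eef_rot: [[0.987, -0.001, 0.16], [-0.16, -0.0, 0.987], [-0.001, -1.0, -0.001]]
wrist_force: [0.3, 0.0, 0.5]
opening: 0.0
```

```bash
python3 - <<'E'
from h import *
def X(x): return 598.3+.158*x, 72.9+.987*x
plan(*X(47),258,-9.1)
snap('scene','s16'); crop('s16',260,60,480,270,3.5,'s16c')
E
```

```text
t 21.73 at [606.3 118.1 257.8] a -9.2 F [0.3 0.  0.5] open 0.0 -> rows [-0.7 -0.2  1.1] turn -0.002
```

View pics/s16c.png

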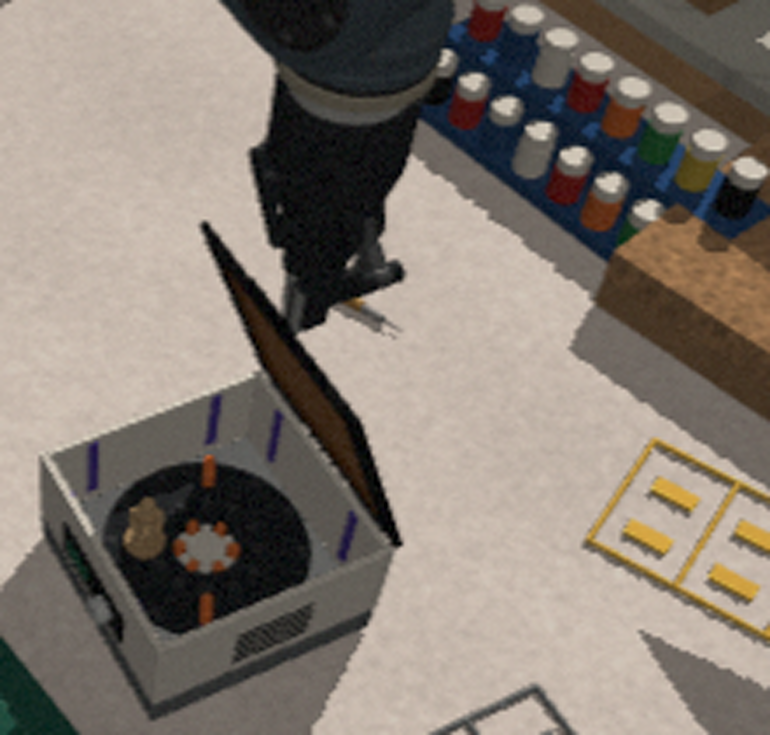

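>>> send_rows([
  [0, 6, -15, 0],
  [0, 14, -30, 0],
  [0, 23, -44, 0],
  [0, 34, -57, 0],
  [0, 45, -68, 0],
  [0, 58, -79, 0],
  [0, 72, -88, 0],
  [0, 86, -96, 0],
  [0, 86, -96, 0],
])

```text
time: 22.9
tcp_pos: [590.6, 24.2, 170.8]
eef_rot: [[0.987, -0.002, 0.159], [-0.159, 0.0, 0.987], [-0.002, -1.0, -0.0]]
wrist_force: [0.4, 1.0, -0.7]
opening: 0.003
```

```bash
python3 - <<'E'
from h import *
def X(x): return 598.3+.158*x, 72.9+.987*x
plan(*X(-64),112,-9.1)
snap('scene','s17'); crop('s17',260,60,480,270,3.5,'s17c')
E
```

```text
t 22.9 at [590.6  24.2 170.8] a -9.1 F [ 0.4  1.  -0.7] open 0.003 -> rows [  0.   58.8 -14.7] turn -0.001
```

View pics/s17c.png

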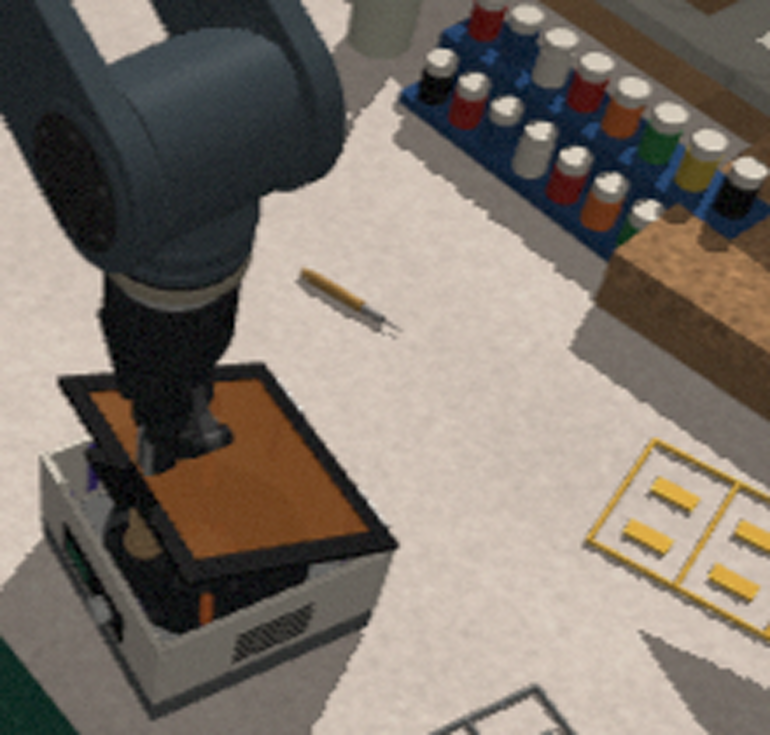

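>>> send_rows([
  [0, 14, -5, 0],
  [0, 30, -10, 0],
  [0, 42, -13, 0],
  [0, 50, -14, 0],
  [0, 56, -15, 0],
  [0, 59, -15, 0],
  [0, 61, -15, 0],
  [0, 62, -15, 0],
])

```text
time: 23.95
tcp_pos: [589.0, 9.9, 110.3]
eef_rot: [[0.987, 0.0, 0.158], [-0.158, -0.0, 0.987], [0.0, -1.0, -0.0]]
wrist_force: [-0.6, -0.1, 0.0]
opening: 0.002
```

>>> send_rows([
  [0, 0.5, 0, 0],
  [0, 1, 0, 0],
  [0, 1, 0, 0],
])

```text
time: 24.32
tcp_pos: [589.0, 9.9, 109.2]
eef_rot: [[0.987, 0.0, 0.158], [-0.158, 0.0, 0.987], [0.0, -1.0, 0.0]]
wrist_force: [-0.5, 0.1, -0.0]
opening: 0.001
```

>>> send_rows([
  [0, 0.5, 0, 0],
  [0, 1, 0, 0],
  [0, 1.5, 0, 0],
  [0, 2, 0, 0],
  [0, 2, 0, 0],
])

```text
time: 24.95
tcp_pos: [589.1, 9.9, 108.4]
eef_rot: [[0.987, 0.001, 0.158], [-0.158, -0.0, 0.987], [0.001, -1.0, 0.0]]
wrist_force: [-5.0, -0.9, 12.9]
opening: -0.002
```

```bash
python3 - <<'E'
from h import *
plan(589,9.9,107,-9.1)
snap('scene','s18'); crop('s18',260,60,480,270,3.5,'s18c')
E
```

```text
t 24.95 at [589.1   9.9 108.4] a -9.1 F [-5.  -0.9 12.9] open -0.002 -> rows [-0.1  1.4  0. ] turn -0.0
```

View pics/s18c.png

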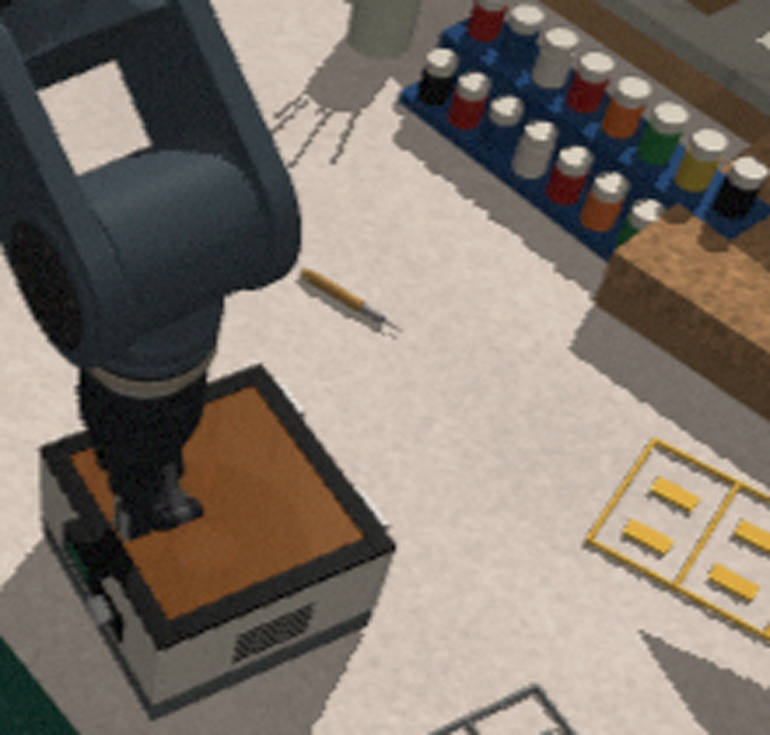

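Force rose to 13 N at 108.4 mm, so the lid is seated on the rim. I'll retract and check.

>>> send_rows([
  [0, -5, 0, 0],
  [0, -30, 0, 0],
  [0, -80, 0, 0],
  [0, -140, 0, 0],
  [0, -200, 0, 0],
  [0, -200, 0, 0],
])

```text
time: 25.75
tcp_pos: [590.4, 9.9, 312.0]
eef_rot: [[0.987, 0.008, 0.158], [-0.158, -0.0, 0.987], [0.008, -1.0, 0.001]]
wrist_force: [-0.1, 1.2, -1.0]
opening: 0.0
```

>>> send_rows([
  [0, 0, 40, 0],
  [0, 0, 100, 0],
  [-60, 0, 160, 0],
  [-110, 0, 220, 0],
  [-150, 0, 280, 0],
  [-200, 0, 310, 0],
  [-200, 0, 310, 0],
])

```text
time: 26.62
tcp_pos: [438.4, 349.3, 306.1]
eef_rot: [[0.988, -0.001, 0.157], [-0.157, -0.001, 0.988], [-0.001, -1.0, -0.001]]
wrist_force: [0.8, 0.4, -0.2]
opening: -0.0
```

```bash
python3 - <<'E'
from h import *
plan(589,9.9,107,-9.1)
snap('scene','s19'); snap('top','t19')
crop('t19',160,130,300,260,5,'t19c')
E
```

```text
t 26.62 at [438.4 349.3 306.1] a -9.0 F [ 0.8  0.4 -0.2] open -0.0 -> rows [ 202.2  199.1 -311.4] turn 0.001
```

View pics/s19.png

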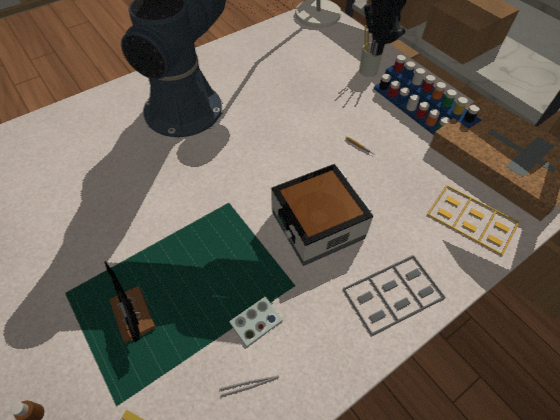

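View pics/t19c.png

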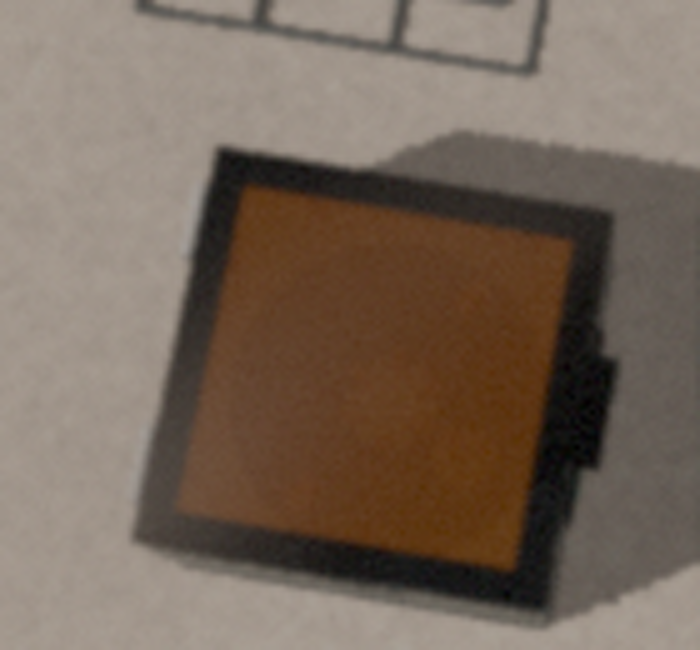

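```bash
python3 -c "
from h import *
print(bot.hand_in())"
```

```text
the job is handed in; nothing more can be done
None
```

The pilot is standing upright on the homed turntable with the amber lid shut, and I handed the job in at about 27 s of the 64 s allowed.

1. **Turntable:** I turned it about 23° clockwise by a tab until the wrist camera showed the white drive teeth centred between the orange ones. I then pressed it down. It moved under about 3–6 N, and I stopped when it reached a hard stop at 9 N.
2. **Pilot:** I gripped it across the torso and set it upright about 45 mm from the axis, between the tabs. Its foot touched down within about 0.5 mm of where a fully homed table would be. By the given dimensions that leaves its top about 3 mm below the rim. I did not measure that height directly. The camera view after release showed it upright.
3. **Lid:** I swung it shut with closed fingers and pressed at its free edge until it stopped at 108.4 mm with 13 N. That matches a 6 mm lid lying flat on the 102 mm rim. The top and scene views show it flat and closed.

The arm is clear of everything, and I never touched the fuselage stand, pin vise or palette.

Two readings were slightly off. The fingertips read about 46.1 mm at the turntable's stop instead of 47 mm, within the 2 mm camera calibration and arm error. Also, the network did not find the pilot in two of the pictures, so I located it from the images with the calibration.

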